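Take a carded plug off its display peg and stand it in the kit bin

ROBOT

A 6-joint arm with a two-finger parallel gripper is mounted at the origin on the work surface. World frame = base frame: x ahead of the robot, y to its left, z up, the work surface at z = 0. Lengths are in m, angles in rad, forces in N, time in s.
With the tool pointing down it reaches from about 0.2 to 0.875 m from the base axis. Payload 3.4 kg.
Tool frame: the origin (TCP) lies between the finger pads; the fingertips stand 8 mm ahead of it and the grasp point (between the pads) lies 11 mm behind it (env.nose_length is the distance from the TCP to the fingertips, in m); z points along the fingers, y is the direction in which the jaws open and shut (so a half turn about z gives the same grasp; the last joint's range is limited). The gripper opens to 94 mm and grips with 3 to 60 N. Pads are 16 mm wide; open, the fingers measure 119 mm over their backs; the gripper's body (75 mm by 177 mm) begins 78 mm behind the grasp point.
Start: joints at [-1.346, 0.276, 1.505, -0, 1.361, -0.121], TCP at [0.195, -0.541, 0.213] pointing down, gripper open.
Joint ranges: [-2.89, 2.89], [-0.75, 2.08], [0.22, 2.7], [-1.18, 4.32], [0.11, 2.71], [-2.7, 2.7]. Speed limits (rad/s): [2.57, 2.57, 3.14, 3.14, 3.14, 3.14].

INTERFACE

Orientations are given as a unit quaternion [x, y, z, w].
In Python, from workcell import env gives the robot as it stands.
- The arm moves only by the tool apply_moves, never from a script. Its argument "motion" is a list of rows, each an object with "dp": the shift along the tool's x, y, z in cm, a list of three; "dr": the turn, a rotation vector about the tool's x, y, z in degrees, a list of three; "grip": the opening, from -1 (shut) to 1 (fully open), so that 0 is half open. In form: [{"dp": [dx, dy, dz], "dr": [rx, ry, rz], "grip": grip}, ...]. A call has 1 to 10 rows; each row is the pose to reach, as a shift and turn from the pose commanded when the call began, along the tool's axes at that moment; what a row does not reach only later rows make up. A row lasts 1/12 s, in which the tool goes at most 41.7 mm and 7.16 degrees, less where a joint would pass 70% of its speed; a pose out of reach is approached as far as the arm can. A call with a gripper value outside its range is refused whole. The fingers move at their own pace and stop on an object; "newtons" is the grip in N (left out, the last holds). Time passes only in rows, so rows that repeat a pose let the fingers close. It gives the time, the measured TCP pose, the force and the opening at its end, in the units of the state.
- env.sense(): the state, without advancing time (a new reading comes with each control period).
- env.read_camera(name): name is "side" or "top" or "wrist"; returns (picture, depth): 384x512x3 uint8, red, green, blue; 384x512 float32, m along the optical axis (not along the pixel's ray), 0 where there is no reading.
- env.camera_model(name): a dict with "fov_y" (degrees; the focal length in pixels is half the picture's height over the tangent of half this angle, whatever the lens; pixels are square), "cx", "cy" (the principal point, pixels), "origin" and "rotation" of the camera in the world. Camera axes: x right, y up, looking along -z (the intrinsics and any distortion apply to the point x, -y, -z); pixel columns grow to the right and rows downward; lengths in m; the calibration is good to about 2 mm. A picture is of the moment at which its call begins: read the wrist's pose just before it. camera_model takes no time and is no camera call; for the wrist camera it gives the pose at the moment of the call.
- env.hand_in(): hands the job in, once; it reports no verdict.
Trained networks look in the newest picture that a camera, given by its name, has taken for a name from the list of things; names that differ only in an ending like _2 or _b are one class to them, and where a whole thing is asked for, a point or a joint stands for the part that bears it (a point fixed in the world has none). Each returns a list of dicts, best first, with "score" (0 to 1); they miss things now and then, are a little off and sometimes report something else, mostly with a low value. They report only what shows in the picture. A call takes as long as a camera call. They do not tell look-alikes from the thing itself.
- env.look_for(camera, thing): "location" ([x, y, z] in m, in world coordinates, good to about 4 mm: the middle of the surface that is visible of it).
The state is a dict: "time_s": time; "joints": joint angles; "qvel": joint speeds; "tau": joint torques, N m; "position": TCP position; "tcp_rot": TCP orientation; "force": force on the tool from outside, world axes, zero at the start; "torque": the same for the moment, N m; "gripper_width": opening from 0.0 (shut) to 1.0 (fully open).
Only numpy, scipy, OpenCV 4.12 (cv2) and the standard library are available. Lean on these libraries where they do the work, as an engineer would, in place of code of your own. Each camera call takes 0.05 s, during which the arm holds its last target.

TASK

Take the narrow carded plug off its wire display peg: slide it out along the peg and lift its top end so the hole clears the upturned tip, without forcing the card against the peg or bending the wire. Then lower it upright into the small wooden kit bin until it stands on the bin's floor before you let go. Leave the wide knob card hanging and the other things on the bench undisturbed.

Things in the scene. Friction and masses are not known exactly. Their poses are not given: they have to be found in the camera images.
- stand: Fixed spares stand: steel base plate, post, wooden crossbar (20 mm deep, 220 mm long along its y, top 212 mm above the table). Origin on the table under the middle of the bar; the pegs point to its -x; z up. Two 6 mm wire pegs at y = +75 and -75 mm run out to about x = -115 mm, then turn up at 45 degrees by 7 mm to a rounded tip; no peg reaches beyond x = -127 mm.
- peg_l (a point): Point on the axis of the peg at stand y = +75 mm, where its card hangs: 60 mm out from the bar's middle, 200 mm high. About this point the wire slopes by its own, unmeasured amount, from 6 degrees down to 17 degrees up towards the tip, so its tip's height is known only to 12 mm either way: feel for it.
- peg_r (a point): The same point of the peg at stand y = -75 mm, whose slope is its own. The wires spring about 1 mm for 6 N up or down at the tip, are stiffer nearer the bar and do not give along their length; more than 8 N between card and peg bends them for good.
- plug_card: Narrow carded plug, about 60 g, on one of the pegs, square to it: rigid white board 52 mm wide (y), 5 thick (x), 106 tall; pinch its side edges, fingers astride the peg. Origin: centre of its hole (16 x 16 mm), 16 mm under the top edge. Clear blister on the -x face, 40 wide, 14 thick, 33 to 83 mm below. If the hole's lower edge touches the wire's underside, 1 to 3 mm are to spare over the tip.
- plug_card_foot (a point): Middle of the bottom edge of the plug card, 90 mm below the card's origin.
- knob_card: The wide carded knobs, to be left hanging on the other peg: white board 78 mm wide, 5 mm thick, 96 mm tall, same hole with the origin at its centre (top edge 16 mm above), a blister with two black knobs.
- kit_bin: Small open-topped wooden bin fixed on the bench: outside 54 mm (its x) by 90 mm (its y) by 46 mm high, walls 6 mm, so 42 by 78 mm inside, inner floor 6 mm above the table. Origin at the middle of its underside. The plug card stands in it with its width along the bin's y and leans on a wall when released.
- desk_mic: Bystander: desk microphone on a black round foot 84 mm across, 125 mm tall; origin in the middle of its underside.
- jar: Bystander: jar with a metal cap, 64 mm across, 85 mm tall; origin in the middle of its underside.
- lantern: Bystander: boxy hand lantern with a top handle, about 140 by 75 by 91 mm; origin in the middle of its underside.
There are look-alikes about, which are no part of the job. What is shaped like the plug_card but purple, red or yellow is not meant.

How it is judged:
By the outcome, as a careful person would: the job done as asked, in the order asked, and still so for the second after the job is handed in, with the robot touching nothing.
It also fails if it takes over 70 s, if anything falls off the work surface, if the arm or the gripper's body presses on something with over 40 N, if the wrist force passes 120 N, or if a joint passes its speed limit or range.

## Working session

There is one attempt and no reset: what is moved stays moved. The work goes in short steps, Python scripts to look and compute and a tool call to move; the robot and the scene stay as the last step left them, time stands still between calls to the robot, and variables do not carry over. Pictures are saved under pics/ and viewed, and the job is handed in when it is done.

Besides the shell and the picture viewer there is one more tool, called as a command line: name --argument value ..., lists and objects as JSON in quotes. apply_moves: Moves the arm, as the interface text tells. Its arguments: {"type":"object","properties":{"motion":{"type":"array"},"newtons":{"type":"number"}},"required":["motion"]}

```bash
mkdir -p pics; ls
cat > h.py <<'E'
import numpy as np, cv2
from workcell import env
from scipy.spatial.transform import Rotation as R
def shot(c,name):
    m=env.camera_model(c); p,d=env.read_camera(c)
    cv2.imwrite(f'pics/{name}.png',cv2.cvtColor(p,cv2.COLOR_RGB2BGR)); np.savez(f'pics/{name}.npz',p=p,d=d,**{k:np.array(v) for k,v in m.items() if not isinstance(v,(dict,str))})
    return p,d,m
E
python3 - <<'E'
from h import *
for c in ['side','top','wrist']:
    p,d,m=shot(c,c+'0'); print(c,m)
    for t in ['stand','plug_card','knob_card','kit_bin','desk_mic','jar','lantern']:
        try: print(t,[(np.round(r['location'],3).tolist(),round(r['score'],2)) for r in env.look_for(c,t)][:4])
        except Exception as e: print(t,e)
print(env.sense())
E
```

```text
pics
side {'fov_y': 49.87388681330726, 'cx': 261.50985575286825, 'cy': 190.00663157750932, 'origin': array([0.20310799, 0.7605522 , 0.62732163]), 'rotation': array([-0.1161214 ,  0.49399218,  0.84337638, -0.17664603])}
stand [([0.66, -0.004, 0.009], 0.57)]
plug_card [([0.62, 0.181, 0.055], 0.95), ([0.49, -0.048, 0.055], 0.92), ([0.708, 0.19, 0.055], 0.85), ([0.613, 0.057, 0.158], 0.8)]
knob_card [([0.621, -0.088, 0.164], 0.56)]
kit_bin [([0.434, -0.255, 0.029], 0.88)]
desk_mic [([0.439, 0.331, 0.017], 0.67)]
jar [([0.55, 0.404, 0.058], 0.84), ([0.622, -0.092, 0.166], 0.54)]
lantern [([0.59, -0.352, 0.051], 0.82), ([0.622, -0.088, 0.165], 0.35)]
top {'fov_y': 57.09824914123181, 'cx': 254.24272855711655, 'cy': 188.16191791754764, 'origin': array([ 0.45506049, -0.02150545,  1.08113649]), 'rotation': array([ 0.04466143, -0.02821659, -0.70492404,  0.70731272])}
stand [([0.662, -0.027, 0.002], 0.58)]
plug_card [([0.709, 0.178, 0.062], 0.72), ([0.525, 0.172, 0.058], 0.7), ([0.615, 0.171, 0.058], 0.53), ([0.613, 0.045, 0.163], 0.47)]
knob_card [([0.622, -0.102, 0.165], 0.92), ([0.558, 0.37, 
[... 403 characters left out ...]
 []
desk_mic []
jar []
lantern []
{'time_s': 1.2, 'joints': array([-1.34596919e+00,  2.75888492e-01,  1.50491097e+00, -2.08804624e-06,
        1.36070234e+00, -1.20981672e-01]), 'qvel': array([-0.00119957, -0.00143706, -0.00088158, -0.00139244,  0.00052077,
       -0.00157197]), 'tau': array([ 7.78357662e-04, -4.04480159e+01, -2.37501758e+01,  7.04331393e-02,
        2.51244003e-02, -2.14855163e-06]), 'position': array([ 0.19491081, -0.54098579,  0.2134952 ]), 'tcp_rot': array([9.85089199e-01, 1.72044380e-01, 1.33809031e-06, 4.54217808e-05]), 'force': array([ 0.21522016,  0.57960016, -0.25129615]), 'torque': array([-0.01204824, -0.0013411 ,  0.05311973]), 'gripper_width': 0.9992689586260654}
```

View pics/side0.png

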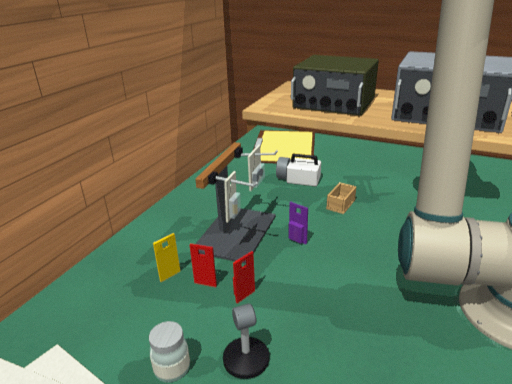

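View pics/top0.png

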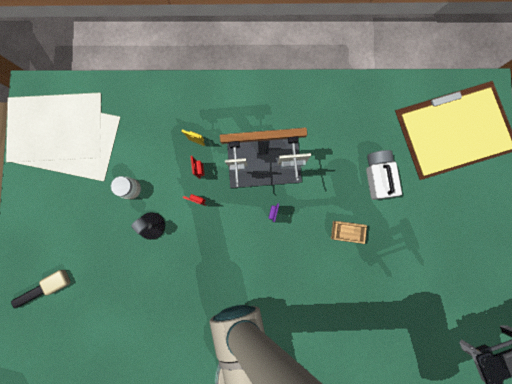

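View pics/wrist0.png

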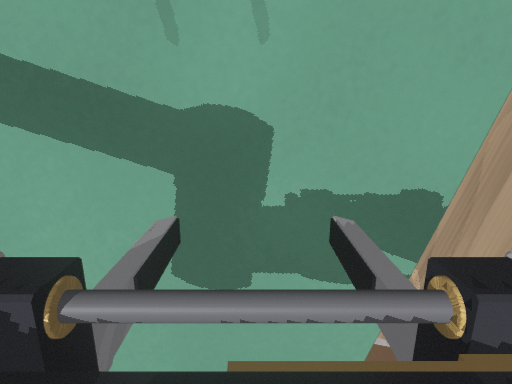

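```bash
cat >> h.py <<'E'
def load(name): return np.load(f'pics/{name}.npz')
def cloud(z,d=None):
    d=z['d'] if d is None else d
    f=192/np.tan(np.radians(float(z['fov_y'])/2)); v,u=np.mgrid[0:384,0:512]
    P=np.stack([(u-z['cx'])/f*d,-(v-z['cy'])/f*d,-d],-1)
    return P@R.from_quat(z['rotation']).as_matrix().T+z['origin']
def proj(z,X):
    f=192/np.tan(np.radians(float(z['fov_y'])/2)); c=(np.atleast_2d(X)-z['origin'])@R.from_quat(z['rotation']).as_matrix()
    return np.c_[z['cx']+f*c[:,0]/-c[:,2], z['cy']-f*c[:,1]/-c[:,2]]
def crop(name,u0,u1,v0,v1,s,out):
    p=cv2.imread(f'pics/{name}.png')[v0:v1,u0:u1]; cv2.imwrite(f'pics/{out}.png',cv2.resize(p,None,fx=s,fy=s,interpolation=cv2.INTER_CUBIC))
E
python3 - <<'E'
from h import *
crop('side0',190,290,130,260,4,'c_side'); crop('top0',210,330,110,230,5,'c_top')
for n,pts in [('side0',[(400,300),(300,250),(341,199),(232,206),(219,180),(215,190)]),('top0',[(300,220),(350,233),(221,136),(305,131),(235,161),(236,175),(295,160),(333,223),(366,224),(366,243),(333,242)])]:
    z=load(n);C=cloud(z)
    for u,v in pts: print(n,u,v,C[v,u].round(4))
E
```

```text
side0 400 300 [ 0.2172  0.0558 -0.0028]
side0 300 250 [ 0.4688 -0.0248 -0.0027]
side0 341 199 [ 0.4226 -0.2295  0.0436]
side0 232 206 [0.6022 0.0662 0.1454]
side0 219 180 [ 0.6748 -0.0051  0.1627]
side0 215 190 [ 0.8202 -0.2125 -0.0023]
top0 300 220 [ 4.698e-01 -1.358e-01  4.000e-04]
top0 350 233 [ 0.4314 -0.2852  0.0039]
top0 221 136 [0.6774 0.0836 0.2104]
top0 305 131 [ 0.6896 -0.1279  0.2119]
top0 235 161 [0.6134 0.0475 0.2103]
top0 236 175 [0.58   0.0457 0.1968]
top0 295 160 [ 0.6175 -0.1032  0.2022]
top0 333 223 [ 0.4611 -0.2348  0.0041]
top0 366 224 [ 0.4586 -0.3352 -0.0008]
top0 366 243 [ 0.4016 -0.3339 -0.0018]
top0 333 242 [ 0.404  -0.235  -0.0025]
```

View pics/c_side.png

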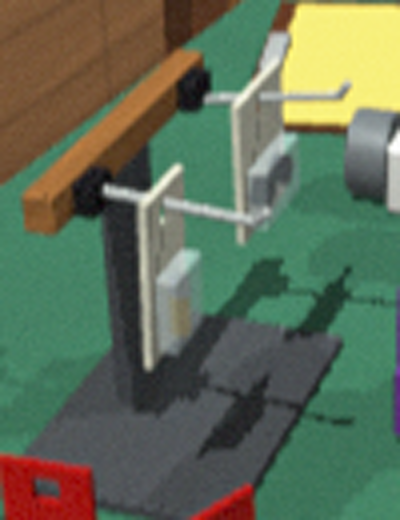

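View pics/c_top.png

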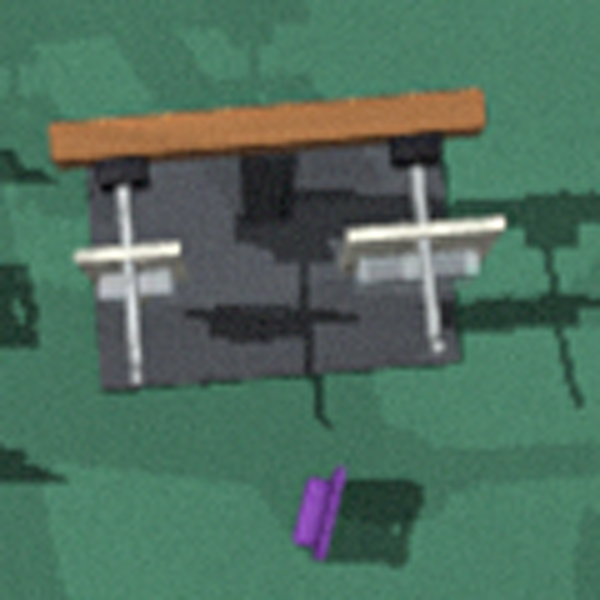

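Run:
```python
from h import *
m=R.from_quat(load('wrist0')['rotation']).as_matrix(); T=R.from_quat([0.985089,0.172044,0,0]).as_matrix()
print('cam in tool',(T.T@m).round(3), T.T@(load('wrist0')['origin']-np.array([0.19491,-0.54099,0.2135])))
z=load('top0');C=cloud(z)
# bar top
pts=C[(C[...,2]>0.200)&(C[...,2]<0.222)&(C[...,0]>0.65)&(C[...,0]<0.72)&(abs(C[...,1]+0.03)<0.15)]
r=cv2.minAreaRect((pts[:,:2]*1000).astype(np.float32)); print('bar',r,len(pts),np.median(pts[:,2]))
for v in range(146,190):
    row=C[v]; u=[u for u in range(225,248) if 0.14<row[u,2]<0.23]
    if u: print(v,u[0],u[-1],(row[u].round(3)[:, :]).tolist() if len(u)<6 else (row[u[0]].round(3).tolist(),row[u[-1]].round(3).tolist(),[row[x].round(3).tolist() for x in u[len(u)//2-1:len(u)//2+2]]))
```

```text
cam in tool [[ 0.002  0.968  0.249]
 [ 1.    -0.002 -0.001]
 [-0.     0.249 -0.968]] [ 0.07273253 -0.00045436 -0.17121304]
bar ((673.5104370117188, -22.92133331298828), (35.25552749633789, 218.60211181640625), 4.552774906158447) 857 0.21026162108648627
146 230 239 ([0.652, 0.061, 0.209], [0.651, 0.038, 0.212], [[0.652, 0.051, 0.208], [0.652, 0.048, 0.21], [0.652, 0.046, 0.208]])
147 230 239 ([0.65, 0.061, 0.208], [0.652, 0.039, 0.195], [[0.65, 0.051, 0.205], [0.65, 0.048, 0.206], [0.651, 0.046, 0.201]])
148 230 236 ([0.65, 0.062, 0.195], [0.651, 0.047, 0.19], [[0.65, 0.057, 0.193], [0.65, 0.054, 0.193], [0.648, 0.051, 0.205]])
149 234 235 [[0.646, 0.051, 0.202], [0.645, 0.048, 0.205]]
150 234 235 [[0.643, 0.051, 0.203], [0.643, 0.048, 0.203]]
151 234 235 [[0.64, 0.051, 0.204], [0.64, 0.048, 0.203]]
152 234 236 [[0.638, 0.051, 0.203], [0.638, 0.048, 0.201], [0.639, 0.046, 0.199]]
153 234 236 [[0.635, 0.051, 0.204], [0.635, 0.048, 0.202], [0.636, 0.046, 0.2]]
154 234 236 [[0.632, 0.051, 0.205], [0.633, 0.048, 0.204], [0.633, 0.046, 0.202]]
155 234 236 [[0.63, 0.051, 0.201], [0.63, 0.04
[... 2146 characters left out ...]
], [0.574, 0.043, 0.202]]
178 236 237 [[0.572, 0.045, 0.199], [0.572, 0.043, 0.198]]
179 236 238 [[0.57, 0.045, 0.198], [0.57, 0.043, 0.198], [0.569, 0.04, 0.2]]
180 236 238 [[0.567, 0.046, 0.197], [0.567, 0.043, 0.2], [0.567, 0.04, 0.2]]
181 236 238 [[0.565, 0.046, 0.196], [0.564, 0.043, 0.202], [0.565, 0.041, 0.196]]
182 236 238 [[0.562, 0.046, 0.196], [0.562, 0.043, 0.199], [0.562, 0.04, 0.197]]
183 236 238 [[0.559, 0.045, 0.198], [0.559, 0.043, 0.201], [0.559, 0.04, 0.2]]
184 236 238 [[0.556, 0.045, 0.202], [0.557, 0.043, 0.201], [0.556, 0.04, 0.203]]
185 236 238 [[0.554, 0.045, 0.202], [0.554, 0.042, 0.205], [0.554, 0.04, 0.202]]
186 237 238 [[0.551, 0.042, 0.206], [0.551, 0.04, 0.203]]
```

```bash
cat >> h.py <<'E'
def plan(x,y,z,yaw,pitch=0,p=None,q=None):
    s=env.sense(); p=s['position'] if p is None else np.array(p); q=s['tcp_rot'] if q is None else q
    A=R.from_quat(q); a=np.radians(yaw)
    X=np.array([np.cos(a),np.sin(a),0]); Z=np.array([0,0,-1.]); Y=np.cross(Z,X)
    B=R.from_matrix(np.c_[X,Y,Z])*R.from_euler('y',pitch,degrees=True)
    print('dp cm',((A.inv().apply(np.array([x,y,z])-p))*100).round(2).tolist(),'dr',np.degrees((A.inv()*B).as_rotvec()).round(2).tolist())
E
python3 - <<'E'
from h import *
plan(0.35,-0.30,0.33,90)
s=[env.sense()['force'].round(2) for _ in range(3)];print(s)
z=load('top0');C=cloud(z)
# peg fit
P=np.array([C[v,u] for v in list(range(149,159))+list(range(166,182)) for u in (234,235,236,237) if 0.194<C[v,u,2]<0.207])
print(len(P),'y fit',np.polyfit(P[:,0]-.616,P[:,1],1),'z fit',np.polyfit(P[:,0]-.616,P[:,2],1))
zs=load('side0');Cs=cloud(zs)
for u in range(216,262,2):
    col=[(v,Cs[v,u].round(3).tolist()) for v in range(172,192) if Cs[v,u,2]>0.18 and Cs[v,u,0]<0.65 and Cs[v,u,1]>0.03]
    if col: print(u,col[:4])
# bin rim
b=C[(C[...,2]>0.036)&(C[...,2]<0.056)&(abs(C[...,0]-.432)<.06)&(abs(C[...,1]+.285)<.08)]
print(len(b),np.median(b[:,2]),cv2.minAreaRect((b[:,:2]*1000).astype(np.float32)))
crop('top0',320,380,210,255,10,'c_bin')
E
```

```text
dp cm [22.76, -17.41, -11.65] dr [0.0, 0.0, -70.19]
[array([ 0.22,  0.58, -0.25]), array([ 0.22,  0.58, -0.25]), array([ 0.22,  0.58, -0.25])]
62 y fit [0.07338476 0.04707596] z fit [0.0507686 0.2010108]
216 [(174, [0.648, 0.048, 0.209]), (175, [0.648, 0.05, 0.207]), (176, [0.65, 0.047, 0.203]), (177, [0.647, 0.051, 0.203])]
218 [(177, [0.643, 0.05, 0.203]), (178, [0.641, 0.054, 0.203]), (179, [0.641, 0.053, 0.2]), (180, [0.203, 0.761, 0.627])]
220 [(172, [0.203, 0.761, 0.627]), (178, [0.635, 0.054, 0.204]), (179, [0.636, 0.053, 0.201]), (180, [0.637, 0.052, 0.198])]
222 [(178, [0.633, 0.049, 0.202]), (179, [0.632, 0.052, 0.201]), (180, [0.632, 0.051, 0.198])]
224 [(178, [0.203, 0.761, 0.627]), (179, [0.627, 0.05, 0.201]), (180, [0.625, 0.054, 0.201]), (182, [0.613, 0.075, 0.209])]
226 [(179, [0.623, 0.049, 0.202]), (180, [0.613, 0.067, 0.21]), (181, [0.611, 0.071, 0.21]), (182, [0.61, 0.072, 0.208])]
228 [(177, [0.615, 0.053, 0.21]), (178, [0.614, 0.055, 0.209]), (179, [0.611, 0.061, 0.21]), (180, [0.61, 0.062, 0.208])]
230 [(175, [0.616, 0.042, 0.21]), (176, [0.615, 0.045, 0.209]),
[... 731 characters left out ...]
0.197])]
246 [(183, [0.575, 0.045, 0.199]), (184, [0.575, 0.045, 0.196]), (185, [0.575, 0.046, 0.195])]
248 [(184, [0.569, 0.047, 0.199]), (185, [0.568, 0.049, 0.198])]
250 [(184, [0.565, 0.045, 0.199]), (185, [0.565, 0.046, 0.197]), (186, [0.565, 0.047, 0.195])]
252 [(184, [0.562, 0.042, 0.198]), (185, [0.559, 0.047, 0.198]), (186, [0.56, 0.046, 0.195])]
254 [(184, [0.556, 0.044, 0.2]), (185, [0.555, 0.047, 0.199]), (186, [0.556, 0.044, 0.195])]
256 [(182, [0.552, 0.042, 0.205]), (183, [0.55, 0.046, 0.205]), (184, [0.55, 0.047, 0.203]), (185, [0.551, 0.044, 0.199])]
206 0.043897511060460914 ((434.5074462890625, -275.6112365722656), (89.94916534423828, 53.537513732910156), 82.73577117919922)
```

View pics/c_bin.png

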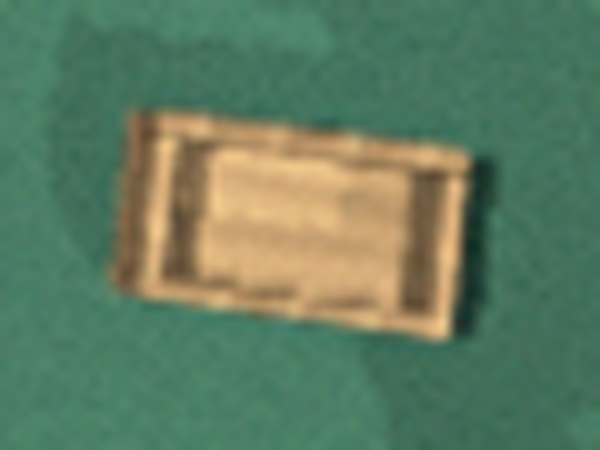

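apply_moves --motion '[{"dp": [10,-8,-11.6],"dr": [0,0,-30],"grip": 1},{"dp": [22.8,-17.4,-11.6],"dr": [0,0,-70],"grip": 1},{"dp": [22.8,-17.4,-11.6],"dr": [0,0,-70],"grip": 1},{"dp": [22.8,-17.4,-11.6],"dr": [0,0,-70],"grip": 1},{"dp": [22.8,-17.4,-11.6],"dr": [0,0,-70],"grip": 1},{"dp": [22.8,-17.4,-11.6],"dr": [0,0,-70],"grip": 1},{"dp": [22.8,-17.4,-11.6],"dr": [0,0,-70],"grip": 1},{"dp": [22.8,-17.4,-11.6],"dr": [0,0,-70],"grip": 1},{"dp": [22.8,-17.4,-11.6],"dr": [0,0,-70],"grip": 1},{"dp": [22.8,-17.4,-11.6],"dr": [0,0,-70],"grip": 1}]'

```text
time_s: 2.03
position: [0.3513, -0.2987, 0.3305]
tcp_rot: [0.705, 0.709, -0.0, 0.001]
force: [0.7, -0.4, -0.1]
gripper_width: 0.999
```

Run:
```python
from h import *
plan(0.53,0.02,0.33,160);
```

```text
dp cm [31.77, 18.04, 0.03] dr [0.02, 0.13, -69.68]
```

apply_moves --motion '[{"dp": [31.8,18,0],"dr": [0,0,-70],"grip": 1},{"dp": [31.8,18,0],"dr": [0,0,-70],"grip": 1},{"dp": [31.8,18,0],"dr": [0,0,-70],"grip": 1},{"dp": [31.8,18,0],"dr": [0,0,-70],"grip": 1},{"dp": [31.8,18,0],"dr": [0,0,-70],"grip": 1},{"dp": [31.8,18,0],"dr": [0,0,-70],"grip": 1},{"dp": [31.8,18,0],"dr": [0,0,-70],"grip": 1},{"dp": [31.8,18,0],"dr": [0,0,-70],"grip": 1},{"dp": [31.8,18,0],"dr": [0,0,-70],"grip": 1},{"dp": [31.8,18,0],"dr": [0,0,-70],"grip": 1}]'

```text
time_s: 2.87
position: [0.5339, 0.0227, 0.3288]
tcp_rot: [0.169, 0.986, 0.002, 0.0]
force: [-0.5, 0.3, 0.5]
gripper_width: 1.0
```

Run:
```python
from h import *
s=env.sense(); print(s['position'],s['joints'])
plan(0.602,0.046,0.30,184.3);
```

```text
[0.53388951 0.02272515 0.32880866] [-0.09021903  0.16991001  1.36745537  0.00349201  1.60341913 -1.32031129]
dp cm [-5.64, 4.46, 2.9] dr [0.2, 0.04, -23.81]
```

apply_moves --motion '[{"dp": [-5.6,4.5,2.9],"dr": [0,0,-23.8],"grip": 1},{"dp": [-5.6,4.5,2.9],"dr": [0,0,-23.8],"grip": 1},{"dp": [-5.6,4.5,2.9],"dr": [0,0,-23.8],"grip": 1},{"dp": [-5.6,4.5,2.9],"dr": [0,0,-23.8],"grip": 1},{"dp": [-5.6,4.5,2.9],"dr": [0,0,-23.8],"grip": 1},{"dp": [-5.6,4.5,2.9],"dr": [0,0,-23.8],"grip": 1}]'

```text
time_s: 3.37
position: [0.5996, 0.0404, 0.3003]
tcp_rot: [-0.031, 1.0, -0.0, -0.0]
force: [0.2, 0.1, -0.2]
gripper_width: 1.0
```

Run:
```python
from h import *
p,d,m=shot('wrist','w1'); s=env.sense(); print(s['position'],R.from_quat(s['tcp_rot']).as_matrix().round(4),s['force'],s['joints'])
```

```text
[0.59948544 0.04026775 0.30066185] [[-9.981e-01 -6.170e-02  3.000e-04]
 [-6.170e-02  9.981e-01 -1.000e-04]
 [-3.000e-04 -1.000e-04 -1.000e+00]] [-0.06021456  0.33719188  0.44657455] [-4.86381284e-02  2.82163792e-01  1.28436364e+00 -8.76633075e-05
  1.57471346e+00 -1.68115266e+00]
```

View pics/w1.png

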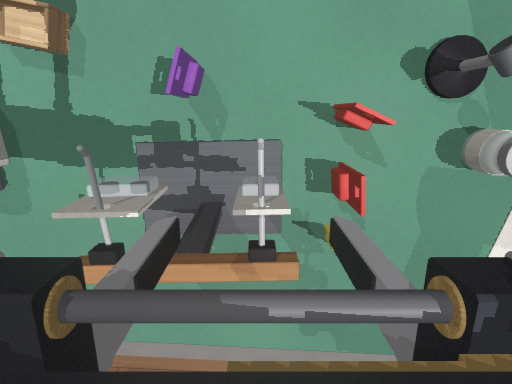

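Run:
```python
from h import *
z=load('w1');C=cloud(z)
crop('w1',190,320,120,290,4,'c_w1')
P=np.array([C[v,u] for v in list(range(150,186))+list(range(214,240)) for u in range(255,270) if 0.19<C[v,u,2]<0.21])
print(len(P),'y',np.polyfit(P[:,0]-.616,P[:,1],1),'z',np.polyfit(P[:,0]-.616,P[:,2],1), P[:,0].min(),P[:,0].max())
T=np.array([C[v,u] for v in range(180,216) for u in range(230,295) if C[v,u,2]>0.2065])
print(len(T),cv2.minAreaRect((T[:,:2]*1000).astype(np.float32)),np.median(T[:,2]),T.min(0),T.max(0))
# card front/back face heights vs x
m=(C[...,2]>0.11)&(C[...,0]>0.59)&(C[...,0]<0.64)&(C[...,1]>0.015)&(C[...,1]<0.08)
for lo in np.arange(.11,.22,.01):
    k=C[m&(C[...,2]>lo)&(C[...,2]<lo+.01)]
    if len(k): print(round(lo,2),len(k),np.median(k,0).round(4),k[:,1].min().round(4),k[:,1].max().round(4))
for v in range(138,160,1): print(v,[C[v,u].round(4).tolist() for u in range(257,265) if C[v,u,2]>.18][1:4])
```

```text
384 y [0.08667772 0.04826004] z [0.05780707 0.20242164] 0.5610010890026296 0.6447819115514206
387 ((572.3043823242188, 45.93495178222656), (90.16768646240234, 51.39198303222656), 3.2810566425323486) 0.2107070487079566 [0.52768872 0.02262376 0.20654727] [0.61867456 0.0741003  0.47152188]
0.11 24 [0.603  0.0532 0.1159] 0.0225 0.0741
0.12 56 [0.6028 0.0419 0.1245] 0.0228 0.074
0.13 55 [0.6023 0.043  0.1351] 0.0225 0.0737
0.14 69 [0.602  0.0439 0.1457] 0.0227 0.0738
0.15 132 [0.6025 0.0433 0.1581] 0.0224 0.0738
0.16 438 [0.6089 0.0446 0.1615] 0.0227 0.0742
0.17 103 [0.6135 0.0535 0.1752] 0.0225 0.0736
0.18 148 [0.6143 0.0445 0.1861] 0.0222 0.074
0.19 120 [0.6122 0.0501 0.1954] 0.0224 0.0736
0.2 453 [0.6125 0.048  0.2032] 0.0222 0.0737
0.21 293 [0.6146 0.0488 0.2109] 0.0228 0.0741
138 [[0.5502, 0.0418, 0.2047], [0.5501, 0.0427, 0.2054], [0.5501, 0.0436, 0.2043]]
139 [[0.5511, 0.041, 0.2052], [0.551, 0.0419, 0.206], [0.551, 0.0427, 0.2054]]
140 [[0.5519, 0.0411, 0.2054], [0.5518, 0.0419, 0.2057], [0.5518, 0.0428, 0.2058]]
141 [[0.5528, 0.0411, 0.2056], [0.5526, 0.042, 0.2063], [0.5526, 0.0
[... 781 characters left out ...]
[0.562, 0.0427, 0.2002], [0.5619, 0.0436, 0.2002]]
152 [[0.5631, 0.0419, 0.1986], [0.5629, 0.0428, 0.2001], [0.5628, 0.0436, 0.2006]]
153 [[0.564, 0.042, 0.1988], [0.564, 0.0429, 0.1986], [0.5639, 0.0438, 0.1985]]
154 [[0.5647, 0.042, 0.2001], [0.5648, 0.0429, 0.1991], [0.5646, 0.0438, 0.2004]]
155 [[0.5657, 0.0421, 0.1999], [0.5657, 0.043, 0.1993], [0.5656, 0.0439, 0.1994]]
156 [[0.5665, 0.0421, 0.2], [0.5664, 0.043, 0.2005], [0.5664, 0.0439, 0.1999]]
157 [[0.5676, 0.0422, 0.199], [0.5673, 0.0431, 0.2006], [0.5672, 0.0439, 0.2007]]
158 [[0.5683, 0.0422, 0.2002], [0.5682, 0.0431, 0.2005], [0.5683, 0.044, 0.1996]]
159 [[0.5693, 0.0423, 0.1993], [0.5692, 0.0432, 0.2], [0.5691, 0.0441, 0.2002]]
```

View pics/c_w1.png

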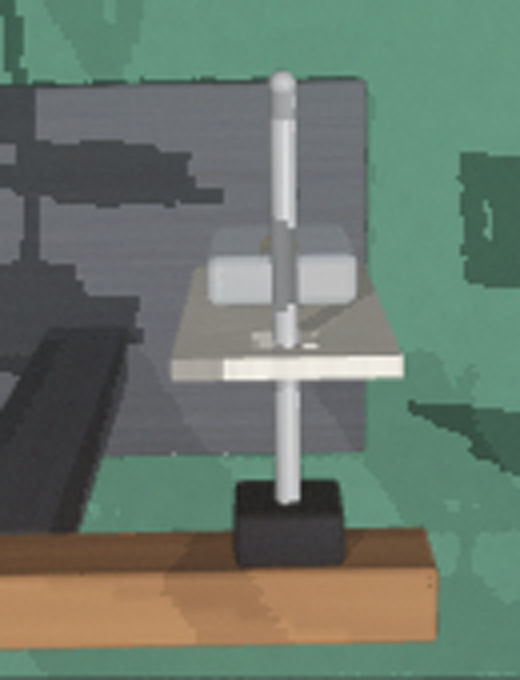

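apply_moves --motion '[{"dp": [0,0,0],"dr": [0,0,0],"grip": 1},{"dp": [0,0,0],"dr": [0,0,0],"grip": 1}]'

```text
time_s: 3.58
position: [0.5994, 0.0401, 0.301]
tcp_rot: [-0.031, 1.0, -0.0, 0.0]
force: [0.7, -0.9, -0.1]
gripper_width: 1.0
```

Run:
```python
from h import *
s=env.sense(); print(s['position'],s['force'])
plan(0.6155,0.0482,0.255,184.5)
```

```text
[0.59937047 0.04014293 0.30101298] [ 0.66151281 -0.86741635 -0.11909357]
dp cm [-1.66, 0.7, 4.6] dr [-0.01, 0.05, -0.93]
```

apply_moves --motion '[{"dp": [-1.66,0.7,2],"dr": [0,0,-0.9],"grip": 1},{"dp": [-1.66,0.7,3.5],"dr": [0,0,-0.9],"grip": 1},{"dp": [-1.66,0.7,4.6],"dr": [0,0,-0.9],"grip": 1},{"dp": [-1.66,0.7,4.6],"dr": [0,0,-0.9],"grip": 1},{"dp": [-1.66,0.7,4.6],"dr": [0,0,-0.9],"grip": 1}]'

```text
time_s: 4.0
position: [0.6151, 0.0481, 0.2543]
tcp_rot: [-0.039, 0.999, -0.0, -0.001]
force: [0.0, 0.3, -0.5]
gripper_width: 1.0
```

Run:
```python
from h import *
p,d,m=shot('wrist','w2'); s=env.sense(); print(s['position'],s['force'])
plan(0.6155,0.0482,0.184,184.5)
z=load('w2');C=cloud(z)
m=(C[...,2]>0.206)&(C[...,2]<0.214)&(C[...,0]>0.6)&(C[...,0]<0.63)&(C[...,1]>0.01)&(C[...,1]<0.085)
k=C[m]; print(len(k),cv2.minAreaRect((k[:,:2]*1000).astype(np.float32)))
m=(C[...,2]>0.165)&(C[...,2]<0.205)&(C[...,0]>0.6)&(C[...,0]<0.63)&(C[...,1]>0.01)&(C[...,1]<0.085)&(abs(C[...,1]-.048)>.01); k=C[m]; print('face',len(k),np.polyfit(k[:,1],k[:,0],1))
P=np.array([C[v,u] for v in range(384) for u in range(512) if 0.565<C[v,u,0]<0.605 and 0.19<C[v,u,2]<0.21 and abs(C[v,u,1]-.045)<.008]); print('peg',len(P),np.polyfit(P[:,0]-.616,P[:,1],1),np.polyfit(P[:,0]-.616,P[:,2],1))
```

```text
[0.61567638 0.04815583 0.25516518] [0.06627214 0.19744653 0.54074242]
dp cm [0.02, 0.01, 7.12] dr [-0.01, 0.05, -0.01]
587 ((614.8629760742188, 48.19065856933594), (5.765742301940918, 51.56182861328125), 4.8889336585998535)
face 453 [-0.08418963  0.61742644]
peg 424 [0.07990124 0.04817715] [0.05155076 0.20222619]
```

View pics/w2.png

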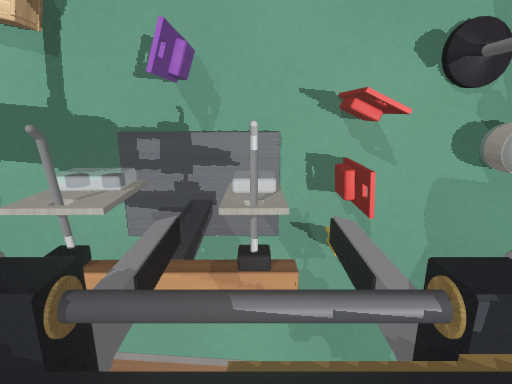

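apply_moves --motion '[{"dp": [-0.05,0,2.5],"dr": [0,0,0],"grip": 1},{"dp": [-0.05,0,5],"dr": [0,0,0],"grip": 1},{"dp": [-0.05,0,7.1],"dr": [0,0,0],"grip": 1},{"dp": [-0.05,0,7.1],"dr": [0,0,0],"grip": 1},{"dp": [-0.05,0,7.1],"dr": [0,0,0],"grip": 0.4},{"dp": [-0.05,0,7.1],"dr": [0,0,0],"grip": 0.3},{"dp": [-0.05,0,7.1],"dr": [0,0,0],"grip": 0.25}]' --newtons 4

```text
time_s: 4.63
position: [0.6176, 0.0482, 0.1858]
tcp_rot: [-0.039, 0.999, -0.0, 0.002]
force: [0.5, -0.3, 0.2]
gripper_width: 0.82
```

Run:
```python
from h import *
p,d,m=shot('wrist','w3'); s=env.sense(); print(s['position'],s['force'],s['torque'],s['gripper_width'])
```

```text
[0.61742244 0.04827396 0.18558067] [ 0.40010752 -0.23433721 -0.12807912] [ 0.08475925 -0.08830253 -0.04183458] 0.782527935525827
```

View pics/w3.png

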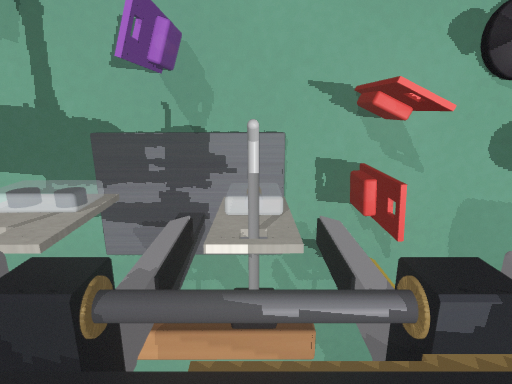

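apply_moves --motion '[{"dp": [0,0,0],"dr": [0,0,0],"grip": 0.22},{"dp": [0,0,0],"dr": [0,0,0],"grip": 0.2},{"dp": [0,0,0],"dr": [0,0,0],"grip": 0.2},{"dp": [0,0,0],"dr": [0,0,0],"grip": 0.2}]'

```text
time_s: 5.02
position: [0.6163, 0.0484, 0.1837]
tcp_rot: [-0.039, 0.999, -0.0, 0.0]
force: [-0.8, 0.2, 0.1]
gripper_width: 0.602
```

Run:
```python
from h import *
s=env.sense(); print(s['position'],s['force'],s['gripper_width']);plan(0.615,0.0482,0.184,184.7)
```

```text
[0.61625267 0.04835088 0.18369655] [-0.79268426  0.21566476  0.13487345] 0.6018669450219769
dp cm [0.13, -0.01, -0.03] dr [-0.01, 0.02, -0.19]
```

apply_moves --motion '[{"dp": [0.1,0,0],"dr": [0,0,0],"grip": 0.2},{"dp": [0.1,0,0],"dr": [0,0,0],"grip": 0.1},{"dp": [0.1,0,0],"dr": [0,0,0],"grip": 0.0},{"dp": [0.1,0,0],"dr": [0,0,0],"grip": 0.0},{"dp": [0.1,0,0],"dr": [0,0,0],"grip": 0.0},{"dp": [0.1,0,0],"dr": [0,0,0],"grip": 0.0}]' --newtons 5

```text
time_s: 5.52
position: [0.615, 0.0483, 0.1834]
tcp_rot: [-0.039, 0.999, -0.0, -0.0]
force: [-0.2, -0.2, -0.4]
gripper_width: 0.554
```

Run:
```python
from h import *
s=env.sense(); print(s['position'],s['force'],s['torque'],s['gripper_width'])
p,d,m=shot('wrist','w4')
```

```text
[0.61501904 0.04831304 0.18338204] [-0.19439652 -0.17471906 -0.38141218] [ 0.06311764 -0.01196769 -0.0159424 ] 0.5537198597083908
```

View pics/w4.png

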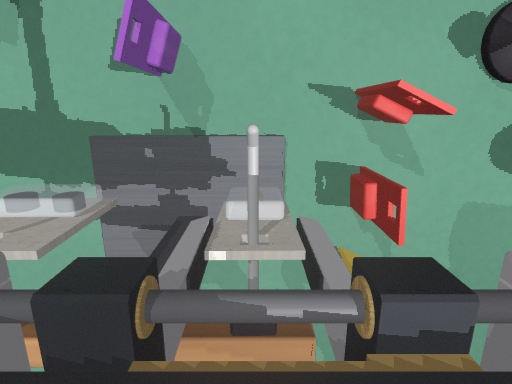

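apply_moves --motion '[{"dp": [0,0,-0.2],"dr": [0,0,0],"grip": 0.0},{"dp": [0,0,-0.4],"dr": [0,0,0],"grip": 0.0},{"dp": [0,0,-0.5],"dr": [0,0,0],"grip": 0.0},{"dp": [0,0,-0.5],"dr": [0,0,0],"grip": 0.0},{"dp": [0,0,-0.5],"dr": [0,0,0],"grip": 0.0}]'

```text
time_s: 5.98
position: [0.6153, 0.0483, 0.1886]
tcp_rot: [-0.039, 0.999, -0.0, 0.0]
force: [-0.3, -0.2, -0.3]
gripper_width: 0.553
```

Run:
```python
from h import *
s=env.sense(); print(s['position'],s['force'],s['torque'],s['gripper_width'])
p,d,m=shot('wrist','w5'); crop('w5',190,320,110,270,4,'c_w5')
z=load('w5');C=cloud(z)
m=(C[...,2]>0.208)&(C[...,2]<0.225)&(C[...,0]>0.605)&(C[...,0]<0.625)&(C[...,1]>0.028)&(C[...,1]<0.068); k=C[m]; print(len(k),np.median(k,0),k[:,0].min(),k[:,0].max())
```

```text
[0.61527454 0.04827058 0.18855158] [-0.28430737 -0.20905385 -0.33843485] [ 0.08738969 -0.17299802 -0.00299277] 0.5525221199191974
1162 [0.61398316 0.04811901 0.21558531] 0.610376973906686 0.6190711955863437
```

View pics/c_w5.png

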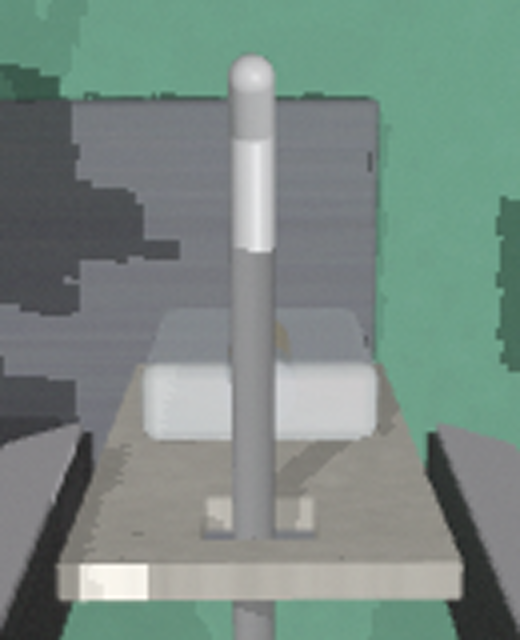

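apply_moves --motion '[{"dp": [0,0,-0.2],"dr": [0,0,0],"grip": 0.0},{"dp": [0.3,0,-0.2],"dr": [0,0,0],"grip": 0.0},{"dp": [0.9,0,-0.18],"dr": [0,0,0],"grip": 0.0},{"dp": [1.6,0,-0.15],"dr": [0,0,0],"grip": 0.0},{"dp": [2.4,0,-0.11],"dr": [0,0,0],"grip": 0.0},{"dp": [3.1,0,-0.07],"dr": [0,0,0],"grip": 0.0},{"dp": [3.7,0,-0.04],"dr": [0,0,0],"grip": 0.0},{"dp": [4.1,0,-0.02],"dr": [0,0,0],"grip": 0.0},{"dp": [4.1,0,-0.02],"dr": [0,0,0],"grip": 0.0},{"dp": [4.1,0,-0.02],"dr": [0,0,0],"grip": 0.0}]'

```text
time_s: 6.87
position: [0.5743, 0.045, 0.1889]
tcp_rot: [-0.039, 0.999, -0.0, 0.0]
force: [1.0, -0.7, -0.3]
gripper_width: 0.549
```

```bash
cat > st.py <<'E'
from h import *
import sys
n=sys.argv[1]
p,d,m=shot('wrist',n); s=env.sense(); print(s['position'].round(4),s['force'].round(2),s['torque'].round(3),s['gripper_width'])
crop(n,190,320,100,260,4,'c_'+n)
z=load(n);C=cloud(z); x,y,_=s['position']; h=s['position'][2]+.0275
m=(abs(C[...,2]-h)<.008)&(abs(C[...,0]-x)<.012)&(abs(C[...,1]-y)<.022); k=C[m]; m2=k[:,2]>np.percentile(k[:,2],60); print('card top',len(k),np.percentile(k[:,2],[50,80,95]).round(4),k[:,0].min().round(4),k[:,0].max().round(4))
E
python3 st.py w6
```

```text
[0.5746 0.0451 0.1889] [-0.29  0.11 -1.08] [ 0.029 -0.067  0.011] 0.5503911245265823
card top 1278 [0.2159 0.2166 0.2171] 0.5691 0.5781
```

View pics/c_w6.png

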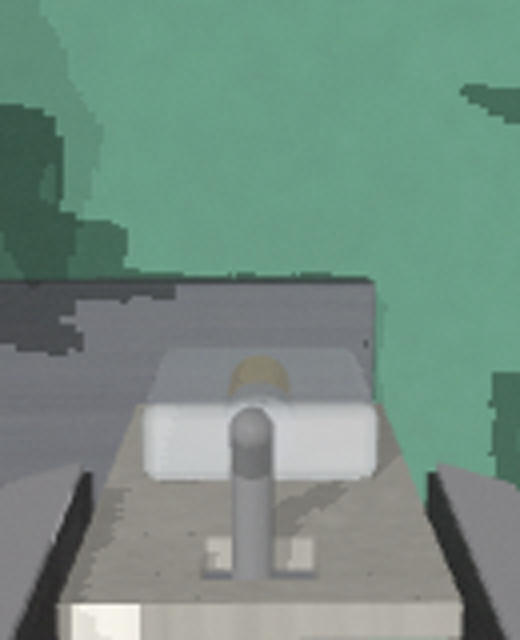

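```bash
cat > f.py <<'E'
from h import *
F=[];P=[]
for i in range(6):
    env.read_camera('wrist'); s=env.sense(); F.append(s['force']);P.append(s['position'])
print('F',np.mean(F,0).round(2),np.std(F,0).round(2),'P',np.mean(P,0).round(4),s['gripper_width'],s['time_s'])
E
python3 f.py
```

```text
F [ 0.02  0.18 -0.95] [0.31 0.35 0.35] P [0.5747 0.0451 0.1886] 0.553672987877728 7.2167
```

apply_moves --motion '[{"dp": [0,0,-0.05],"dr": [0,0,0],"grip": 0.0},{"dp": [0,0,-0.1],"dr": [0,0,0],"grip": 0.0},{"dp": [0,0,-0.1],"dr": [0,0,0],"grip": 0.0}]'

```text
time_s: 7.47
position: [0.5745, 0.0451, 0.1897]
tcp_rot: [-0.039, 0.999, -0.0, 0.0]
force: [0.4, -0.3, -0.1]
gripper_width: 0.55
```

```bash
python3 f.py
```

```text
F [-0.09  0.25 -0.38] [0.64 0.43 0.48] P [0.5743 0.0451 0.1897] 0.5570410704343701 7.7667
```

apply_moves --motion '[{"dp": [0,0,-0.03],"dr": [0,0,0],"grip": 0.0},{"dp": [0,0,-0.03],"dr": [0,0,0],"grip": 0.0}]'

```text
time_s: 7.93
position: [0.5743, 0.0451, 0.19]
tcp_rot: [-0.039, 0.999, -0.0, 0.0]
force: [0.2, 0.7, -0.2]
gripper_width: 0.555
```

```bash
python3 f.py
```

```text
F [ 0.15  0.48 -0.26] [0.77 0.48 0.43] P [0.5743 0.0451 0.19  ] 0.5552790826545752 8.2333
```

apply_moves --motion '[{"dp": [0,0,-0.03],"dr": [0,0,0],"grip": 0.0},{"dp": [0,0,-0.03],"dr": [0,0,0],"grip": 0.0}]'

```text
time_s: 8.4
position: [0.5743, 0.0451, 0.1903]
tcp_rot: [-0.039, 0.999, -0.0, 0.0]
force: [-0.3, 0.6, -0.1]
gripper_width: 0.551
```

```bash
python3 f.py
```

```text
F [-0.07 -0.14 -0.94] [0.38 0.51 0.64] P [0.5743 0.0451 0.1903] 0.5540707398607536 8.7
```

apply_moves --motion '[{"dp": [0,0,-0.03],"dr": [0,0,0],"grip": 0.0},{"dp": [0,0,-0.03],"dr": [0,0,0],"grip": 0.0}]'

```text
time_s: 8.87
position: [0.5743, 0.0451, 0.1906]
tcp_rot: [-0.039, 0.999, -0.0, 0.0]
force: [-0.5, 0.9, -1.1]
gripper_width: 0.551
```

```bash
python3 f.py
```

```text
F [ 0.3  -0.05 -0.34] [0.26 0.53 0.35] P [0.5743 0.0451 0.1906] 0.551868560682192 9.1667
```

apply_moves --motion '[{"dp": [0,0,-0.03],"dr": [0,0,0],"grip": 0.0},{"dp": [0,0,-0.03],"dr": [0,0,0],"grip": 0.0}]'

```text
time_s: 9.33
position: [0.5743, 0.0451, 0.1909]
tcp_rot: [-0.039, 0.999, -0.0, 0.0]
force: [-0.0, -0.3, -0.9]
gripper_width: 0.554
```

```bash
python3 f.py; python3 st.py w7
```

```text
F [ 0.01  0.06 -0.81] [0.4  0.31 0.17] P [0.5743 0.0451 0.1909] 0.5543096302600193 9.6333
[0.5743 0.0451 0.1909] [-0.43  0.41  0.57] [ 0.052 -0.157  0.029] 0.5547696390629074
card top 1274 [0.2179 0.2186 0.2191] 0.5691 0.5784
```

View pics/c_w7.png

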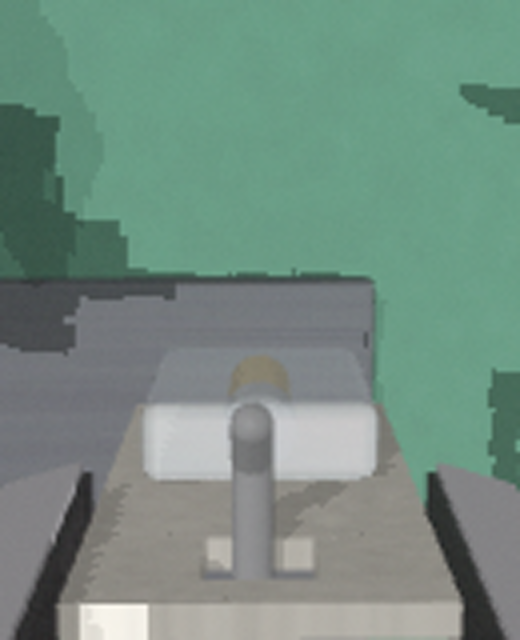

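```bash
cat > rel.py <<'E'
from h import *
import sys
z=load(sys.argv[1]);C=cloud(z);cx=float(sys.argv[2])
P=C[(C[...,0]>.562)&(C[...,0]<cx-.003)&(abs(C[...,1]-.0445)<.0012)&(abs(C[...,2]-.2)<.008)]
print('peg top near card',len(P),P[:,2].mean().round(4),'x',P[:,0].mean().round(4))
Tp=C[(C[...,0]>.548)&(C[...,0]<.560)&(abs(C[...,1]-.0425)<.0012)&(abs(C[...,2]-.204)<.01)]
print('tip top',np.percentile(Tp[:,2],[90,97]).round(4),Tp[:,0].min())
k=C[(C[...,0]>cx-.001)&(C[...,0]<cx+.002)&(abs(C[...,1]-.045)<.022)&(C[...,2]>.208)&(C[...,2]<.235)]
print('card top',len(k),k[:,2].mean().round(4))
E
python3 rel.py w7 .5743
```

```text
peg top near card 63 0.2003 x 0.5664
tip top [0.2065 0.207 ] 0.5493166826752598
card top 484 0.2175
```

apply_moves --motion '[{"dp": [0,0,-0.06],"dr": [0,0,0],"grip": 0.0},{"dp": [0,0,-0.06],"dr": [0,0,0],"grip": 0.0}]'

```text
time_s: 9.85
position: [0.5742, 0.0451, 0.1914]
tcp_rot: [-0.039, 0.999, -0.0, -0.0]
force: [0.0, 0.5, -1.7]
gripper_width: 0.548
```

```bash
python3 f.py
```

```text
F [-0.33 -0.35 -1.42] [0.34 0.75 0.5 ] P [0.5742 0.0451 0.1914] 0.5528254318790732 10.15
```

apply_moves --motion '[{"dp": [0,0,-0.03],"dr": [0,0,0],"grip": 0.0},{"dp": [0,0,-0.03],"dr": [0,0,0],"grip": 0.0}]'

```text
time_s: 10.32
position: [0.5742, 0.045, 0.1916]
tcp_rot: [-0.039, 0.999, -0.0, -0.0]
force: [0.2, -0.7, -1.6]
gripper_width: 0.551
```

```bash
python3 f.py
```

```text
F [-0.2   0.01 -1.91] [0.38 0.36 0.64] P [0.5742 0.0451 0.1916] 0.5489479903579025 10.6167
```

apply_moves --motion '[{"dp": [0,0,-0.03],"dr": [0,0,0],"grip": 0.0},{"dp": [0,0,-0.03],"dr": [0,0,0],"grip": 0.0}]'

```text
time_s: 10.78
position: [0.5742, 0.0451, 0.1918]
tcp_rot: [-0.039, 0.999, -0.0, -0.0]
force: [0.4, 1.1, -3.4]
gripper_width: 0.553
```

```bash
python3 f.py
```

```text
F [-0.35 -0.05 -3.46] [0.34 0.17 0.41] P [0.5742 0.0451 0.1919] 0.5509648623595358 11.0833
```

apply_moves --motion '[{"dp": [0,0,0.11],"dr": [0,0,0],"grip": 0.0},{"dp": [0,0,0.11],"dr": [0,0,0],"grip": 0.0},{"dp": [0.3,0,0.13],"dr": [0,0,0],"grip": 0.0},{"dp": [0.6,0,0.145],"dr": [0,0,0],"grip": 0.0},{"dp": [0.9,0,0.16],"dr": [0,0,0],"grip": 0.0},{"dp": [1.1,0,0.17],"dr": [0,0,0],"grip": 0.0},{"dp": [1.1,0,0.17],"dr": [0,0,0],"grip": 0.0},{"dp": [1.1,0,0.17],"dr": [0,0,0],"grip": 0.0}]'

```text
time_s: 11.75
position: [0.5632, 0.0442, 0.1906]
tcp_rot: [-0.039, 0.999, -0.0, 0.0]
force: [0.6, 0.4, -0.1]
gripper_width: 0.555
```

```bash
python3 f.py; python3 st.py w8; python3 rel.py w8 .563
```

```text
F [-0.05 -0.01 -0.75] [0.42 0.4  0.61] P [0.5635 0.0442 0.1904] 0.5533990581712993 12.05
[0.5634 0.0442 0.1903] [0.69 0.76 0.23] [ 0.057 -0.128  0.041] 0.55356317466357
card top 1273 [0.2174 0.2181 0.2186] 0.5585 0.5673
peg top near card 0 nan x nan
tip top [0.2067 0.2072] 0.5494283068206642
card top 559 0.2166rel.py:5: RuntimeWarning: Mean of empty slice.
  print('peg top near card',len(P),P[:,2].mean().round(4),'x',P[:,0].mean().round(4))
  ret = ret.dtype.type(ret / rcount)
```

View pics/c_w8.png

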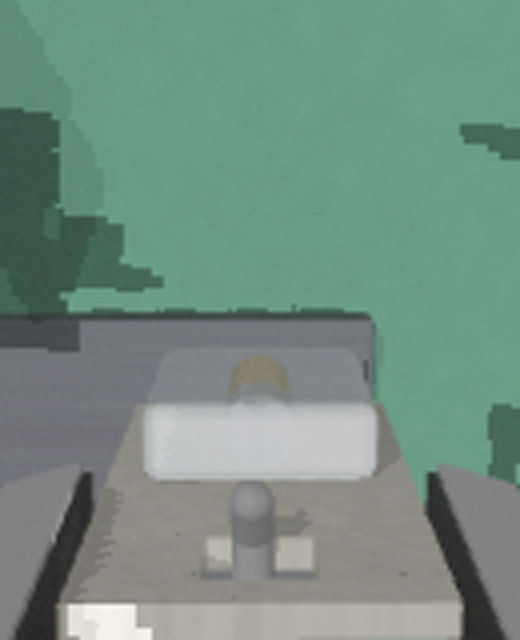

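apply_moves --motion '[{"dp": [0.15,0,0.0],"dr": [0,0,0],"grip": 0.0},{"dp": [0.35,0,0.01],"dr": [0,0,0],"grip": 0.0},{"dp": [0.5,0,0.01],"dr": [0,0,0],"grip": 0.0},{"dp": [0.6,0,0.01],"dr": [0,0,0],"grip": 0.0},{"dp": [0.6,0,0.01],"dr": [0,0,0],"grip": 0.0}]'

```text
time_s: 12.52
position: [0.557, 0.0437, 0.1903]
tcp_rot: [-0.039, 0.999, -0.0, -0.0]
force: [-0.2, -0.0, -0.1]
gripper_width: 0.553
```

```bash
python3 f.py; python3 st.py w9
```

```text
F [-0.03  0.1  -0.56] [0.18 0.74 0.46] P [0.5574 0.0437 0.1903] 0.5536811996280596 12.8167
[0.5574 0.0437 0.1903] [ 0.05 -1.03 -1.47] [ 0.027 -0.127  0.042] 0.553959501853009
card top 1276 [0.2173 0.218  0.2185] 0.5524 0.5613
```

View pics/c_w9.png

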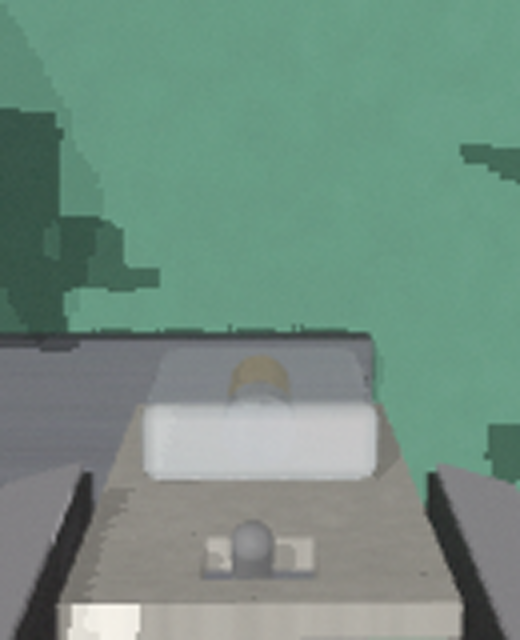

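apply_moves --motion '[{"dp": [0.1,0,0.0],"dr": [0,0,0],"grip": 0.0},{"dp": [0.2,0,0],"dr": [0,0,0],"grip": 0.0},{"dp": [0.3,0,0],"dr": [0,0,0],"grip": 0.0},{"dp": [0.3,0,0],"dr": [0,0,0],"grip": 0.0}]'

```text
time_s: 13.2
position: [0.5541, 0.0435, 0.1903]
tcp_rot: [-0.039, 0.999, -0.0, -0.0]
force: [-0.1, -0.8, -0.2]
gripper_width: 0.551
```

```bash
python3 f.py
```

```text
F [-0.45 -0.12 -0.91] [0.38 0.17 0.55] P [0.5543 0.0435 0.1903] 0.553686012031728 13.5
```

apply_moves --motion '[{"dp": [0.15,0,0.0],"dr": [0,0,0],"grip": 0.0},{"dp": [0.3,0,-0.02],"dr": [0,0,0],"grip": 0.0},{"dp": [0.4,0,-0.03],"dr": [0,0,0],"grip": 0.0},{"dp": [0.4,0,-0.03],"dr": [0,0,0],"grip": 0.0}]'

```text
time_s: 13.83
position: [0.5501, 0.0432, 0.1906]
tcp_rot: [-0.039, 0.999, -0.0, -0.0]
force: [0.7, -0.3, -0.1]
gripper_width: 0.551
```

```bash
python3 f.py; python3 st.py w10
```

```text
F [ 0.03 -0.34 -0.59] [0.27 0.43 0.38] P [0.5504 0.0432 0.1906] 0.5531873353771145 14.1333
[0.5504 0.0432 0.1905] [-0.53 -0.69  0.03] [ 0.066 -0.142  0.024] 0.5525564045639164
card top 1273 [0.2176 0.2183 0.2189] 0.5455 0.5545
```

View pics/c_w10.png

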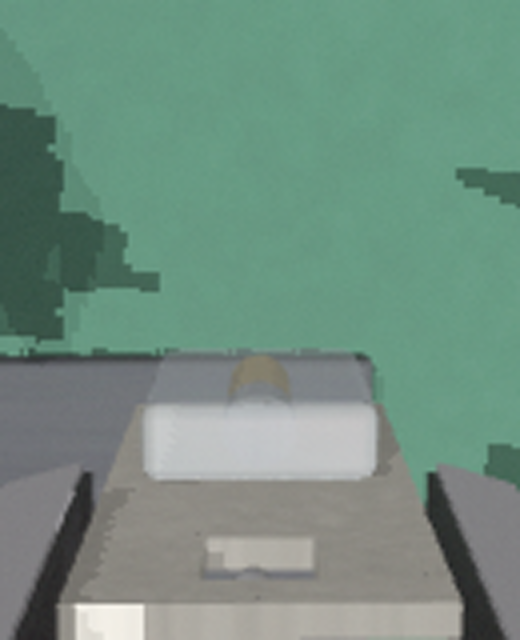

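apply_moves --motion '[{"dp": [0.3,0,0.0],"dr": [0,0,0],"grip": 0.0},{"dp": [0.8,0,0],"dr": [0,0,0],"grip": 0.0},{"dp": [1.5,0,0],"dr": [0,0,0],"grip": 0.0},{"dp": [2.3,0,0],"dr": [0,0,0],"grip": 0.0},{"dp": [3.0,0,-0.3],"dr": [0,0,0],"grip": 0.0},{"dp": [3.5,0,-0.8],"dr": [0,0,0],"grip": 0.0},{"dp": [3.5,0,-1.5],"dr": [0,0,0],"grip": 0.0},{"dp": [3.5,0,-2.2],"dr": [0,0,0],"grip": 0.0},{"dp": [3.5,0,-2.2],"dr": [0,0,0],"grip": 0.0},{"dp": [3.5,0,-2.2],"dr": [0,0,0],"grip": 0.0}]' --newtons 8

```text
time_s: 15.02
position: [0.5164, 0.0404, 0.2135]
tcp_rot: [-0.039, 0.999, -0.0, 0.001]
force: [0.7, 0.8, -0.7]
gripper_width: 0.553
```

```bash
python3 f.py
python3 - <<'E'
from h import *
p,d,m=shot('side','s2'); shot('wrist','w11')
crop('s2',170,350,120,260,4,'c_s2')
E
```

```text
F [-0.27 -0.01 -0.66] [0.52 0.39 0.44] P [0.5156 0.0404 0.2124] 0.5535320078407119 15.3167
```

View pics/c_s2.png

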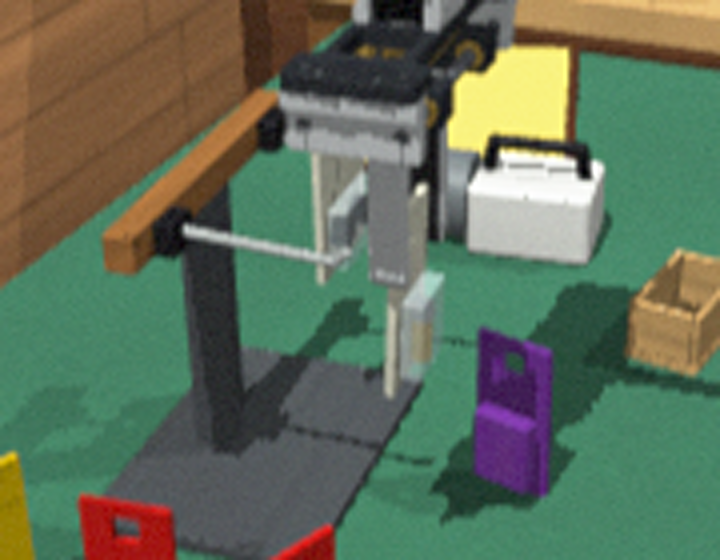

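View pics/w11.png

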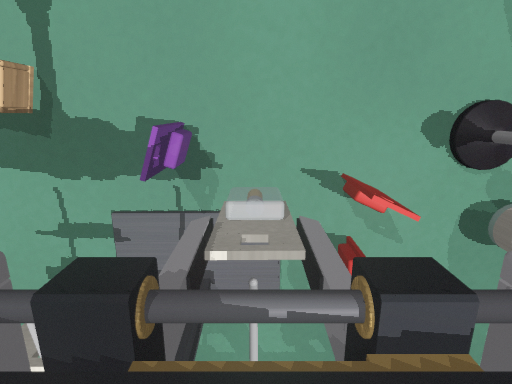

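Run:
```python
from h import *
plan(0.4345,-0.2756,0.25,172.7)
```

```text
dp cm [10.56, -30.87, -3.77] dr [-0.01, -0.03, 11.81]
```

apply_moves --motion '[{"dp": [1,0,-1],"dr": [0,0,0],"grip": 0.0},{"dp": [2.5,-0.5,-2],"dr": [0,0,0],"grip": 0.0},{"dp": [4.5,-1.5,-3],"dr": [0,0,1],"grip": 0.0},{"dp": [6,-3,-3.8],"dr": [0,0,2],"grip": 0.0},{"dp": [7.5,-5,-3.8],"dr": [0,0,3],"grip": 0.0},{"dp": [8.5,-7.5,-3.8],"dr": [0,0,4],"grip": 0.0},{"dp": [9.5,-10,-3.8],"dr": [0,0,5],"grip": 0.0},{"dp": [10,-12.5,-3.8],"dr": [0,0,6],"grip": 0.0},{"dp": [10.3,-15,-3.8],"dr": [0,0,7],"grip": 0.0},{"dp": [10.5,-17.5,-3.8],"dr": [0,0,8],"grip": 0.0}]'

```text
time_s: 16.25
position: [0.4234, -0.1431, 0.2516]
tcp_rot: [0.031, 1.0, -0.0, 0.0]
force: [0.9, 0.1, -0.6]
gripper_width: 0.553
```

Run:
```python
from h import *
print(env.sense()['position'],env.sense()['gripper_width'])
plan(0.4345,-0.2756,0.23,172.7)
```

```text
[ 0.42335812 -0.14311986  0.25155007] 0.553380096539931
dp cm [-1.93, -13.15, 2.16] dr [-0.02, 0.04, 3.76]
```

apply_moves --motion '[{"dp": [-0.4,-2.5,0],"dr": [0,0,1],"grip": 0.0},{"dp": [-0.8,-5,0],"dr": [0,0,2],"grip": 0.0},{"dp": [-1.1,-7.5,0],"dr": [0,0,3],"grip": 0.0},{"dp": [-1.5,-10,0.5],"dr": [0,0,3.5],"grip": 0.0},{"dp": [-1.8,-12,1],"dr": [0,0,3.8],"grip": 0.0},{"dp": [-1.9,-13.1,1.8],"dr": [0,0,3.8],"grip": 0.0},{"dp": [-1.9,-13.1,2.1],"dr": [0,0,3.8],"grip": 0.0},{"dp": [-1.9,-13.1,2.1],"dr": [0,0,3.8],"grip": 0.0},{"dp": [-1.9,-13.1,2.1],"dr": [0,0,3.8],"grip": 0.0}]'

```text
time_s: 17.0
position: [0.435, -0.2727, 0.2295]
tcp_rot: [0.063, 0.998, 0.001, -0.0]
force: [-0.1, -0.7, -0.7]
gripper_width: 0.554
```

```bash
python3 f.py
python3 - <<'E'
from h import *
shot('wrist','w12'); shot('top','t2'); shot('side','s3'); crop('t2',300,400,180,270,6,'c_t2'); crop('s3',280,400,100,240,4,'c_s3')
z=load('w12');C=cloud(z)
m=(abs(C[...,2]-.045)<.006)&(abs(C[...,0]-.434)<.05)&(abs(C[...,1]+.276)<.065); k=C[m]; print(len(k),np.median(k[:,2]),cv2.minAreaRect((k[:,:2]*1000).astype(np.float32)))
E
```

```text
F [-0.24 -0.08 -0.79] [0.28 0.38 0.53] P [ 0.4357 -0.2732  0.2301] 0.5534017986484506 17.3
895 0.045498941365329226 ((434.38397216796875, -275.1235656738281), (90.07244110107422, 54.01763153076172), 83.0142822265625)
```

View pics/w12.png

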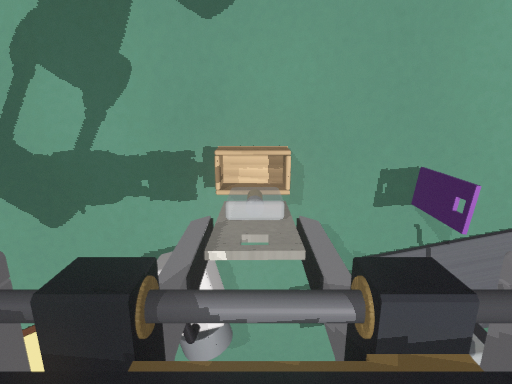

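View pics/c_s3.png

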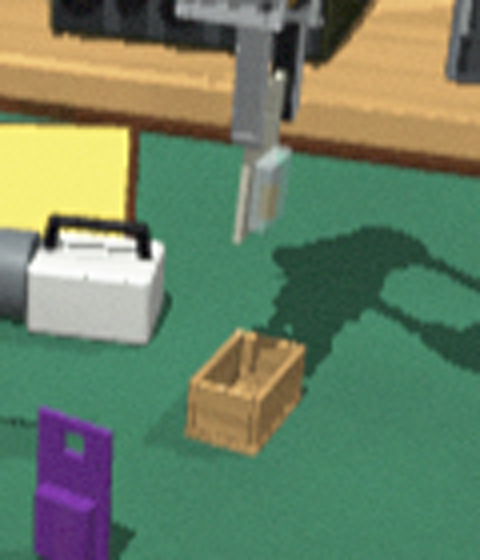

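View pics/c_t2.png

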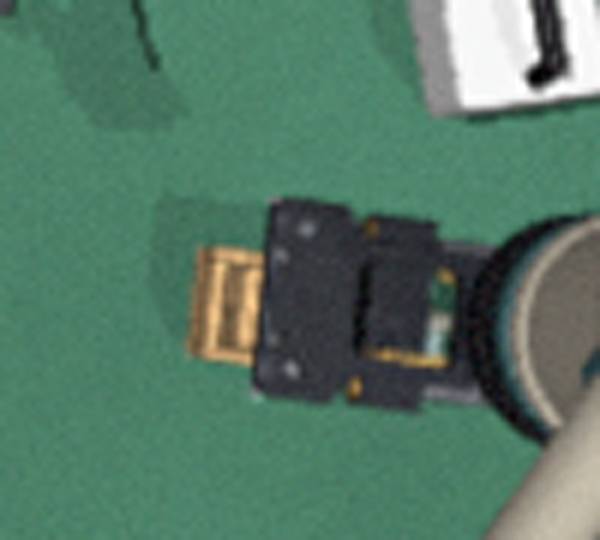

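Run:
```python
from h import *
z=load('w12');C=cloud(z); s=env.sense(); T=R.from_quat(s['tcp_rot']).as_matrix(); L=(C-s['position'])@T
m=(abs(L[...,1])<.022)&(abs(L[...,0])<.03)&(L[...,2]>-.03)&(L[...,2]<.09)
for lo in np.arange(-.03,.09,.01):
    k=L[m&(L[...,2]>lo)&(L[...,2]<lo+.01)]
    if len(k)>3: print(lo.round(2),len(k),np.percentile(k[:,0],[10,50,90]).round(4))
plan(0.434,-0.2753,0.115,173)
```

```text
-0.03 1254 [-0.0014  0.0019  0.0028]
-0.02 354 [0.0019 0.0022 0.0026]
-0.01 562 [-0.0019  0.0016  0.0021]
0.0 383 [0.001  0.0013 0.0017]
0.01 338 [0.0005 0.0009 0.0012]
0.02 1414 [0.0009 0.0082 0.0141]
0.03 183 [0.0134 0.014  0.0143]
0.04 160 [0.0132 0.0136 0.0139]
0.05 140 [0.0128 0.0131 0.0135]
0.06 102 [0.0123 0.0127 0.013 ]
dp cm [0.15, -0.15, 11.48] dr [-0.01, 0.02, -0.26]
```

Run:
```python
from h import *
Q=[-0.0392,0.99923,0,0]
for n,p,q in [('w4',[.615,.0483,.1834],Q),('w6',[.5746,.0451,.1889],Q),('w10',[.5504,.0432,.1905],Q),('w11',[.5156,.0404,.2124],Q),('w12',env.sense()['position'],env.sense()['tcp_rot'])]:
    C=cloud(load(n)); L=(C-np.array(p))@R.from_quat(q).as_matrix()
    m=(abs(L[...,1])<.022)&(abs(L[...,1])>.01)&(abs(L[...,0])<.03)
    f=L[m&(L[...,2]>-.023)&(L[...,2]<.018)]; b=L[m&(L[...,2]>.03)&(L[...,2]<.07)&(L[...,0]>.008)]
    f=f[f[:,0]>0]
    print(n,len(f),np.polyfit(f[:,2],f[:,0],1).round(4),len(b),np.polyfit(b[:,2],b[:,0],1).round(4))
```

```text
w4 998 [-0.0442  0.0015] 267 [-0.0443  0.0154]
w6 999 [-0.045   0.0018] 267 [-0.0453  0.0158]
w10 992 [-0.045   0.0015] 265 [-0.0441  0.0154]
w11 1000 [-0.0442  0.0017] 271 [-0.0426  0.0156]
w12 1000 [-0.0458  0.0016] 271 [-0.0439  0.0155]
```

apply_moves --motion '[{"dp": [0.1,-0.1,1],"dr": [0,1,0],"grip": 0.0},{"dp": [0.25,-0.15,2.5],"dr": [0,2.5,-0.3],"grip": 0.0},{"dp": [0.25,-0.15,4],"dr": [0,2.5,-0.3],"grip": 0.0},{"dp": [0.25,-0.15,5.5],"dr": [0,2.5,-0.3],"grip": 0.0},{"dp": [0.25,-0.15,6.5],"dr": [0,2.5,-0.3],"grip": 0.0},{"dp": [0.25,-0.15,7],"dr": [0,2.5,-0.3],"grip": 0.0},{"dp": [0.25,-0.15,7],"dr": [0,2.5,-0.3],"grip": 0.0},{"dp": [0.25,-0.15,7],"dr": [0,2.5,-0.3],"grip": 0.0}]'

```text
time_s: 18.12
position: [0.433, -0.2754, 0.1593]
tcp_rot: [0.061, 0.998, 0.001, -0.022]
force: [0.6, 0.4, -0.5]
gripper_width: 0.55
```

```bash
python3 f.py
python3 - <<'E'
from h import *
shot('wrist','w13'); shot('side','s4'); crop('s4',290,390,100,240,4,'c_s4')
plan(0.433,-0.2753,0.094,173,2.5)
E
```

```text
F [ 0.04 -0.01 -0.45] [0.27 0.4  0.62] P [ 0.4333 -0.2757  0.1602] 0.5502991297885321 18.4167
dp cm [-0.28, 0.02, 6.6] dr [-0.03, 0.05, 0.01]
```

View pics/w13.png

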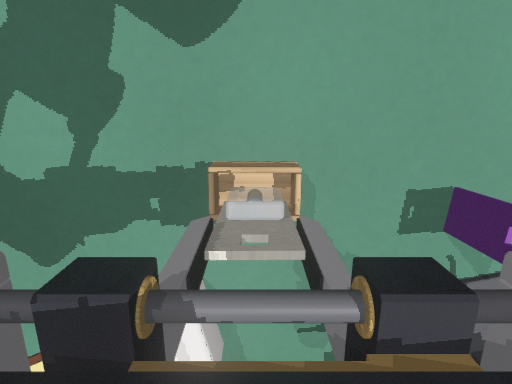

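View pics/c_s4.png

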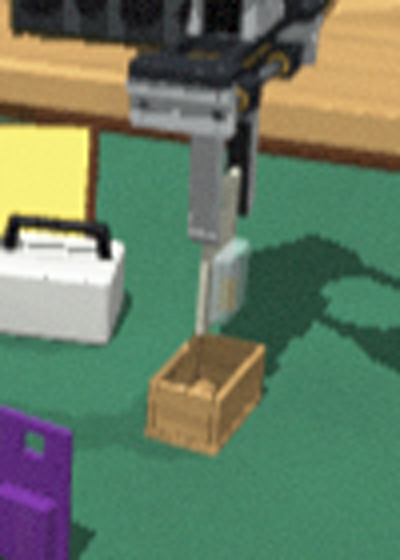

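Run:
```python
from h import *
C=cloud(load('w13')); s=env.sense(); a=np.radians(173); X=np.array([np.cos(a),np.sin(a),0]);Y=np.array([-np.sin(a),np.cos(a),0])*-1
D=C-np.array([.4344,-.2751,0]); x=D@X; y=D@Y; zz=C[...,2]; p=s['position']
m=(abs(y)<.022)&(abs(y)>.01)&(abs(x)<.03)
f=m&(zz<p[2]+.023)&(zz>p[2]-.018); b=m&(zz<p[2]-.03)&(zz>p[2]-.07)&(x>.008)
for k in (f,b): print(k.sum(),np.polyfit(zz[k]-p[2],x[k],1).round(4))
```

```text
980 [0.0015 0.0028]
264 [0.0024 0.0167]
```

apply_moves --motion '[{"dp": [-0.04,0,1],"dr": [0,0,0],"grip": 0.0},{"dp": [-0.1,0,2.2],"dr": [0,0,0],"grip": 0.0},{"dp": [-0.15,0,3.5],"dr": [0,0,0],"grip": 0.0},{"dp": [-0.2,0,4.8],"dr": [0,0,0],"grip": 0.0},{"dp": [-0.25,0,5.8],"dr": [0,0,0],"grip": 0.0},{"dp": [-0.28,0,6.5],"dr": [0,0,0],"grip": 0.0},{"dp": [-0.3,0,6.9],"dr": [0,0,0],"grip": 0.0},{"dp": [-0.3,0,6.9],"dr": [0,0,0],"grip": 0.0},{"dp": [-0.3,0,6.9],"dr": [0,0,0],"grip": 0.0}]'

```text
time_s: 19.27
position: [0.4331, -0.2755, 0.0906]
tcp_rot: [0.061, 0.998, 0.001, -0.022]
force: [-0.4, 0.8, -0.3]
gripper_width: 0.551
```

```bash
python3 f.py
python3 - <<'E'
from h import *
shot('wrist','w14')
E
```

```text
F [ 0.32 -0.03 -0.79] [0.55 0.56 0.47] P [ 0.4333 -0.2757  0.0911] 0.550414159123316 19.5667
```

View pics/w14.png

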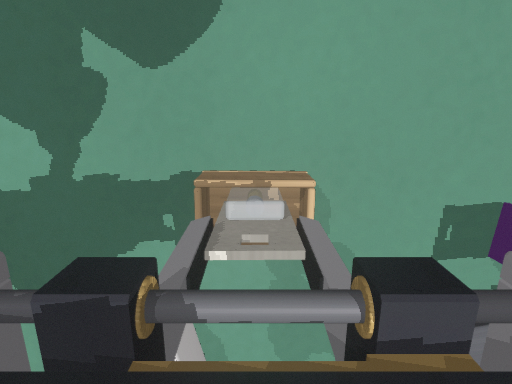

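Card is inside the bin walls; now feel for the floor (expected near z = 0.084).

apply_moves --motion '[{"dp": [0,0,0.2],"dr": [0,0,0],"grip": 0.0},{"dp": [0,0,0.4],"dr": [0,0,0],"grip": 0.0},{"dp": [0,0,0.55],"dr": [0,0,0],"grip": 0.0},{"dp": [0,0,0.55],"dr": [0,0,0],"grip": 0.0},{"dp": [0,0,0.55],"dr": [0,0,0],"grip": 0.0}]'

```text
time_s: 20.03
position: [0.4326, -0.2753, 0.0848]
tcp_rot: [0.061, 0.998, 0.001, -0.022]
force: [0.7, 0.4, -0.6]
gripper_width: 0.554
```

```bash
python3 f.py
```

```text
F [ 0.04 -0.38 -0.46] [0.49 0.46 0.16] P [ 0.4327 -0.2754  0.085 ] 0.550813340019349 20.3333
```

apply_moves --motion '[{"dp": [0,0,0.06],"dr": [0,0,0],"grip": 0.0},{"dp": [0,0,0.06],"dr": [0,0,0],"grip": 0.0}]'

```text
time_s: 20.5
position: [0.4327, -0.2754, 0.0845]
tcp_rot: [0.061, 0.998, 0.001, -0.022]
force: [-0.5, 0.6, -0.8]
gripper_width: 0.55
```

```bash
python3 f.py
```

```text
F [0.22 0.15 0.13] [0.38 0.25 0.35] P [ 0.4327 -0.2754  0.0845] 0.5527692697494218 20.8
```

apply_moves --motion '[{"dp": [0,0,0.06],"dr": [0,0,0],"grip": 0.0},{"dp": [0,0,0.06],"dr": [0,0,0],"grip": 0.0}]'

```text
time_s: 20.97
position: [0.4328, -0.2754, 0.0845]
tcp_rot: [0.061, 0.998, 0.001, -0.022]
force: [-0.2, 0.3, 4.3]
gripper_width: 0.552
```

```bash
python3 f.py
```

```text
F [-0.41  0.97  5.28] [0.44 0.29 0.39] P [ 0.4328 -0.2754  0.0844] 0.5507704449343016 21.2667
```

apply_moves --motion '[{"dp": [0,0,-0.04],"dr": [0,0,0],"grip": 0.0},{"dp": [0,0,-0.04],"dr": [0,0,0],"grip": 0.0},{"dp": [0,0,-0.04],"dr": [0,0,0],"grip": 0.15},{"dp": [0,0,-0.04],"dr": [0,0,0],"grip": 0.3},{"dp": [0,0,-0.04],"dr": [0,0,0],"grip": 0.5},{"dp": [0,0,-0.04],"dr": [0,0,0],"grip": 0.7},{"dp": [0,0,-0.04],"dr": [0,0,0],"grip": 0.7},{"dp": [0,0,-0.04],"dr": [0,0,0],"grip": 0.7},{"dp": [0,0,-0.04],"dr": [0,0,0],"grip": 0.7},{"dp": [0,0,-0.04],"dr": [0,0,0],"grip": 0.7}]'

```text
time_s: 22.1
position: [0.4326, -0.2754, 0.0842]
tcp_rot: [0.061, 0.998, 0.001, -0.022]
force: [0.2, 0.3, 0.5]
gripper_width: 0.851
```

```bash
python3 f.py
python3 - <<'E'
from h import *
shot('wrist','w15'); shot('side','s5'); crop('s5',290,390,100,240,4,'c_s5')
E
```

```text
F [-0.14 -0.54 -0.01] [0.68 0.25 0.42] P [ 0.4326 -0.2753  0.0842] 0.8472578903890534 22.4
```

View pics/w15.png

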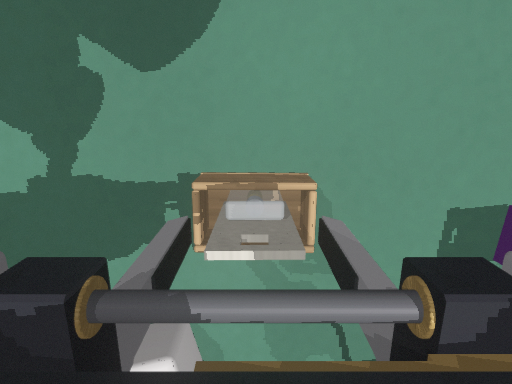

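View pics/c_s5.png

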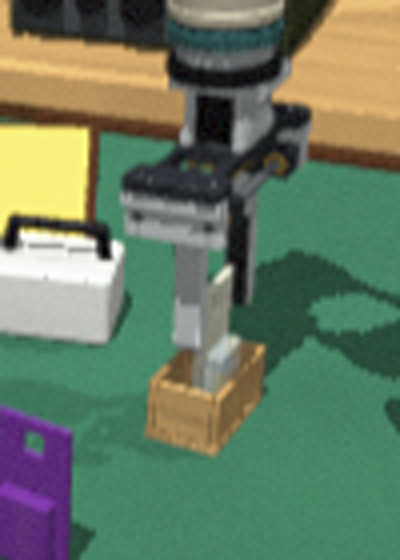

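Released and standing. Withdraw straight up.

apply_moves --motion '[{"dp": [0,0,-0.5],"dr": [0,0,0],"grip": 0.7},{"dp": [0.08,0,-1.8],"dr": [0,0,0],"grip": 0.7},{"dp": [0.15,0,-3.5],"dr": [0,0,0],"grip": 0.7},{"dp": [0.25,0,-5.5],"dr": [0,0,0],"grip": 0.7},{"dp": [0.35,0,-8],"dr": [0,0,0],"grip": 0.7},{"dp": [0.45,0,-10.5],"dr": [0,0,0],"grip": 0.7},{"dp": [0.55,0,-13],"dr": [0,0,0],"grip": 0.7},{"dp": [0.6,0,-14],"dr": [0,0,0],"grip": 0.7},{"dp": [0.6,0,-14],"dr": [0,0,0],"grip": 0.7}]'

```text
time_s: 23.25
position: [0.434, -0.2764, 0.2271]
tcp_rot: [0.061, 0.998, -0.0, -0.019]
force: [-0.5, 0.7, 0.0]
gripper_width: 0.85
```

```bash
python3 f.py
python3 - <<'E'
from h import *
shot('wrist','w16'); shot('side','s6'); crop('s6',170,390,120,260,3.5,'c_s6'); shot('top','t3')
C=cloud(load('w16')); a=np.radians(173); X=np.array([np.cos(a),np.sin(a),0]);Y=np.array([np.sin(a),-np.cos(a),0])
D=C-np.array([.4344,-.2751,0]); x=D@X; y=D@Y; zz=C[...,2]
m=(abs(y)<.022)&(abs(x)<.04)&(zz>.06)&(zz<.13)
for lo in np.arange(.06,.13,.01):
    k=m&(zz>lo)&(zz<lo+.01)
    if k.sum()>3: print(lo.round(2),k.sum(),np.percentile(x[k],[10,50,90]).round(4))
print(zz[m].max())
for t in ['knob_card','desk_mic','jar','lantern']: print(t,[(np.round(r['location'],3).tolist(),round(r['score'],2)) for r in env.look_for('side',t)][:2])
E
```

```text
F [-0.05  0.39 -0.67] [0.2  0.21 0.54] P [ 0.4322 -0.2749  0.2233] 0.8505379756724172 23.55
0.06 476 [0.0036 0.0098 0.0162]
0.07 81 [0.0032 0.0034 0.0037]
0.08 130 [0.0006 0.0034 0.0036]
0.09 56 [0.0032 0.0035 0.0037]
0.1 77 [0.0033 0.0035 0.0038]
0.11 254 [-0.0011  0.0014  0.0034]
0.1142770624397495
knob_card [([0.622, -0.093, 0.164], 0.97)]
desk_mic [([0.44, 0.329, 0.016], 0.94)]
jar [([0.55, 0.407, 0.059], 0.64)]
lantern [([0.594, -0.35, 0.054], 0.89), ([0.433, -0.264, 0.066], 0.66)]
```

View pics/c_s6.png

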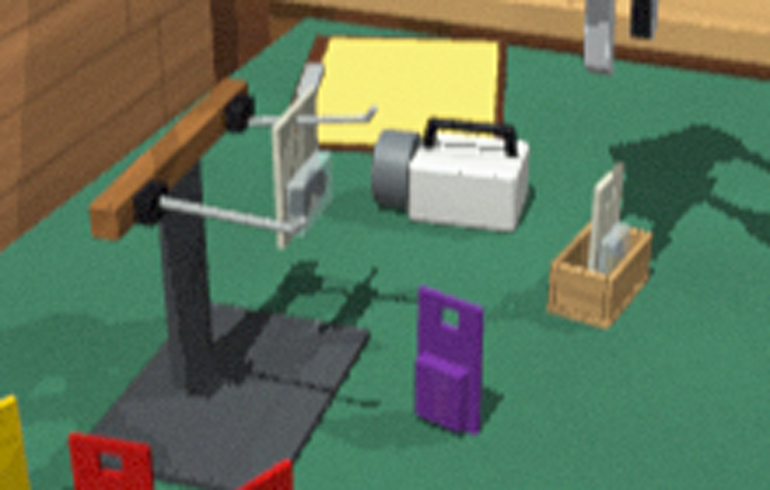

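View pics/w16.png

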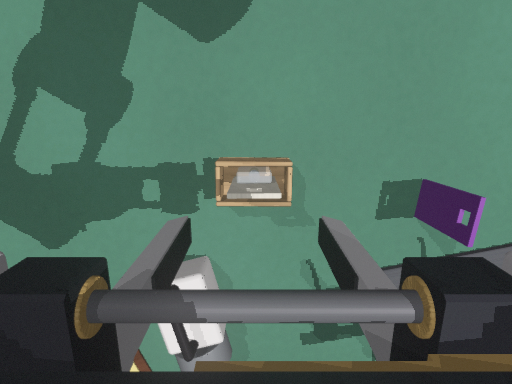

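```bash
python3 -c "
from workcell import env
print(env.hand_in())"
```

```text
the job is handed in; nothing more can be done
None
```

The narrow plug card is off its peg and standing upright on the floor of the kit bin. I let go only after feeling the floor, and the job is handed in at about 24 s of the 70 s limit.

- **Which card:** it was the only narrow white card on the stand, on the +y peg at pixel (236, 161) in the top picture. The purple, red and yellow look-alikes were left alone.
- **Taking it off:** I gripped the side edges at hole height with 5 N. A gentle upward feel near the tip touched the wire's underside at about 3 N, net of the card's weight. I backed off about 0.5 mm, followed the wire's 3° downward slope and passed the upturned tip. No contact force showed above sensor noise while passing it.
- **Placing it:** I took out the card's 2.5° tilt over the bin and lowered it until the floor pushed back with about 5 N. I then eased off, opened the gripper and withdrew straight up.
- **Last checks:** the card top measured about 112–114 mm, against 112 mm expected. Its face was vertical; it stands free rather than leaning on a wall as the description expected.
- **Other things:** the side camera found the knob card still hanging. The microphone, jar and lantern were within about 5 mm of their first readings, which is about the finder's error. The empty peg looked straight in the picture, but I did not measure it again.
- **Disagreements:** the side camera read heights about 3 mm low, and the networks' first positions differed between cameras by up to 25 mm. I worked from the wrist and top camera depth instead, which agreed on the bin to within 0.5 mm.

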